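# Clear the light path and hold the sight cell in it

## Robot

A 7-joint arm with a two-finger parallel gripper is mounted at the origin on the work surface. World frame = base frame: x ahead of the robot, y to its left, z up, the work surface at z = 0. Lengths are in m, angles in rad, forces in N, time in s.
With the tool pointing down it reaches from about 0.4 to 0.85 m from the base axis. Payload 10.4 kg.
Tool frame: the origin (TCP) lies on the centre line of the jaws, within the pads' length; the fingertips stand 11 mm ahead of it and the grasp point (between the pads) lies 8 mm behind it (tip_reach is the distance from the TCP to the fingertips, in m); z points along the fingers, y is the line along which they close (so a half turn about z gives the same grasp; the last joint's range is limited). The gripper opens to 85 mm and grips with 20 to 120 N. Pads are 22 mm wide; open, the fingers measure 114 mm over their backs; the gripper's body (76 mm by 85 mm) begins 54 mm behind the grasp point. The pads swing forward as they close: fully open they stand 13 mm farther back than shut.
Start: joints at [-1.209, 0.332, -0.065, 1.46, 0.022, 1.35, -0.088], TCP at [0.235, 0.579, 0.242] pointing down, gripper open.
Joint ranges: [-2.6, 2.6], [-0.5, 2.12], [-1.47, 1.34], [0.16, 2.42], [-1.27, 4.41], [0.06, 2.06], [-2.6, 2.6]. Speed limits (rad/s): [2.22, 2.22, 2.79, 2.79, 3.14, 3.14, 3.14].

## Interface

Orientations are given as a unit quaternion [x, y, z, w].
In Python, from workcell import get_obs, camera, hand_in, tip_reach gives the robot as it stands. The module is installed in compiled form; this text tells all that it offers.
- The arm moves only by the tool move_arm, never from a script. Its argument "plan" is a list of rows, each an object with "delta_pos": the shift along the tool's x, y, z in shares of 0.6 m (1.0 is 0.6 m), a list of three; "turn": the turn, a rotation vector about the tool's x, y, z in a scale on which 1.0 is 360 degrees, a list of three; "fingers": the closure, from 0 (fully open) to 1 (shut). A call has 1 to 12 rows; each row is the pose to reach, as a shift and turn from the pose commanded when the call began, along the tool's axes at that moment; what a row does not reach only later rows make up. A row lasts 1/8 s, in which the tool goes at most 62.5 mm and 10.7 degrees, less where a joint would pass 70% of its speed; a pose out of reach is approached as far as the arm can. A shift or turn number past 1, either way, is cut back to 1. A call with a gripper value outside its range is refused whole. The fingers move at their own pace and stop on an object; "force" is the grip in N (left out, the last holds). Time passes only in rows, so rows that repeat a pose let the fingers close. It gives the time, the measured TCP pose, the force, the opening and the grip force at its end, in the units of the state.
- get_obs(): the state, without advancing time (a new reading comes with each control period).
- camera(name): name is "side" or "top" or "wrist"; returns a dict with "color" (420x560x3 uint8, red, green, blue), "range_z" (420x560 float32, m along the optical axis (not along the pixel's ray), 0 where there is no reading), "fx", "fy", "cx", "cy" (pixels), "R" (3x3) and "t" (3): a world point X has camera coordinates R X + t; the wrist camera has in their place "tool_from_camera" (4x4, takes a point from camera to tool coordinates, whose origin is the TCP and whose axes are the flange's). Camera axes: x right, y down, z forward; pixel columns grow to the right and rows downward; lengths in m; the calibration is good to about 2 mm. A picture is of the moment at which its call begins: read the wrist's pose just before it.
- hand_in(): hands the job in; it is judged then, once.
The state is a dict: "clock": time; "joint_pos": joint angles; "joint_velocities": joint speeds; "tau": joint torques, N m; "position": TCP position; "ee_rot": TCP orientation; "ft_force": force on the tool from outside, world axes, zero at the start; "torque": the same for the moment, N m; "grip_width": opening from 0.0 (shut) to 1.0 (fully open); "grasp_force": force on a finger pad.
Only numpy, scipy, OpenCV 4.12 (cv2) and the standard library are available. Lean on these libraries where they do the work, as an engineer would, in place of code of your own. Each camera call takes 0.05 s, during which the arm holds its last target. There are 200 camera calls.

## Task

The lidded tin is standing in the light path between the two heads of the clarity checker: slide it along the bench, without lifting or tipping it, onto the empty outline at the side, centred, and let go of it. Then pick up the sight cell by its two broad frosted faces only (never touch the narrow clear windows), and hold it upright in the middle of the light path, off the bench, with its clear windows facing the two heads. Finish still holding it there, and leave the loose fittings lying on the bench alone.

Things in the scene. Friction and masses are not known exactly. Their poses are not given: they have to be found in the camera images.
- checker: Clarity checker fixed to the bench: two grey box heads (66 mm wide, 78 mm tall, feet 90 mm wide) facing each other along its x, fronts at x = +-75 mm, backs at +-130 mm, with 32 mm lens tubes reaching in to x = +-63 mm. Open above and at both sides (+-y). A painted white ring (radius 41 mm) lies around the origin, on the bench midway between the heads.
- light_path (a point): Middle of the light path: midway between the two lenses, 55 mm above the bench. The light runs along the checker's x axis.
- mark: Empty parking outline for the tin: a painted flat white ring of 41 mm radius with a small cross at its centre, on the bench to the left or the right of the checker. Origin at its centre.
- pad: Fixed black rubber pad 80 x 80 x 4 mm on the bench, on the other side of the checker, carrying the sight cell. Origin at the centre of its underside.
- tin: Closed steel tin, loose, 0.3 to 0.55 kg: 72 mm in diameter; lid 75 mm in diameter, its top 48 mm above the bench; on it a fixed central black knob 20 mm in diameter and 26 mm tall (top at 74 mm); slides easily on the bench (friction 0.28 to 0.42). Origin at the centre of its underside. It starts between the checker's heads.
- cell: Sight cell: loose upright glass prism, 0.14 kg, on the pad; 40 mm along x, 26 mm along y, 80 mm tall, black stopper (28 x 20 mm) on top to 90 mm. Broad faces (36 mm wide, y = +-13 mm) are frosted, to be gripped; narrow ends (x = +-20 mm) are the clear windows, 20 mm wide, from 5 to 75 mm up, standing 2 mm proud. Origin: centre of the underside, z up.
- cell_middle (a point): Middle of the sight cell's clear section, on its vertical axis 30 mm above its underside: the point to bring to the middle of the light path.
- line: Loose bystander: bent silver high-pressure line, about 190 mm long, 24 mm nuts at both ends.
- nut: Loose bystander: brass hexagon union nut, 28 mm across, 30 mm tall. Origin at the centre of its underside.
- cap: Loose bystander: orange safety cap, 32 mm in diameter, 28 mm tall. Origin at the centre of its underside.
- plug: Loose bystander: steel pressure plug, 22 mm hexagon, 32 mm tall. Origin at the centre of its underside.

How it is judged:
By the outcome, as a careful person would: the job done as asked, in the order asked, and still so for the second after the job is handed in, while the arm keeps its last pose, push and grip.
It also fails if it takes over 58 s, if anything falls off the work surface, if the arm or the gripper's body presses on something with over 40 N, if the wrist force passes 120 N, or if a joint passes its speed limit or range.

## Working session

There is one attempt and no reset: what is moved stays moved. The work goes in short steps, Python scripts to look and compute and a tool call to move; the robot and the scene stay as the last step left them, time stands still between calls to the robot, and variables do not carry over. Pictures are saved under pics/ and viewed, at most 10 in all, crops included, and the job is handed in when it is done.

Besides the shell and the picture viewer there is one more tool, called by a JSON object that holds its "name" and its "arguments". move_arm: Moves the arm, as the interface text tells. Its arguments: {"type":"object","properties":{"plan":{"type":"array","items":{"type":"object","properties":{"delta_pos":{"type":"array","items":{"type":"number"}},"turn":{"type":"array","items":{"type":"number"}},"fingers":{"type":"number"}}}},"force":{"type":"number"}},"required":["plan"]}

```bash
mkdir -p pics; cat > h.py <<'E'
import numpy as np, cv2
from workcell import get_obs, camera, hand_in, tip_reach
from scipy.spatial.transform import Rotation as Ro
def cam(n):
    o=get_obs(); c=camera(n)
    if n=="wrist":
        T=np.eye(4); T[:3,:3]=Ro.from_quat(o["ee_rot"]).as_matrix(); T[:3,3]=o["position"]
        M=T@np.array(c["tool_from_camera"]); c["Rw"]=M[:3,:3]; c["C"]=M[:3,3]
    else:
        R=np.array(c["R"]); c["Rw"]=R.T; c["C"]=-R.T@np.array(c["t"])
    return c
def ray(c,u,v):
    return c["Rw"]@np.array([(u-c["cx"])/c["fx"],(v-c["cy"])/c["fy"],1])
def onz(c,u,v,z):
    d=ray(c,u,v); return c["C"]+d*(z-c["C"][2])/d[2]
def cloud(c):
    v,u=np.mgrid[:420,:560]; Z=c["range_z"]
    P=np.stack([(u-c["cx"])/c["fx"]*Z,(v-c["cy"])/c["fy"]*Z,Z],-1)
    return P@c["Rw"].T+c["C"]
def save(c,n): cv2.imwrite("pics/"+n,c["color"][:,:,::-1])
E
python3 - <<'E'
from h import *
import pickle
o=get_obs(); print({k:np.round(v,3) for k,v in o.items()}, tip_reach if not callable(tip_reach) else tip_reach())
D={n:cam(n) for n in("top","side")}
pickle.dump(D,open("d.pkl","wb"))
for n in D:
    save(D[n],n+"0.png"); print(n,np.round(D[n]["C"],3),np.round(D[n]["Rw"],2).tolist(),D[n]["fx"])
E
```

```text
{'clock': np.float64(0.0), 'joint_pos': array([-1.209,  0.333, -0.065,  1.461,  0.022,  1.35 , -0.088]), 'joint_velocities': array([-0.001, -0.001, -0.001,  0.   ,  0.002,  0.001,  0.   ]), 'tau': array([-0.0000e+00, -6.2542e+01,  4.9000e-02, -3.9161e+01,  1.6000e-02,
        1.0000e-02, -0.0000e+00]), 'position': array([0.234, 0.579, 0.242]), 'ee_rot': array([ 0.191,  0.982, -0.001, -0.   ]), 'ft_force': array([0.509, 0.588, 0.315]), 'torque': array([-0.028,  0.044, -0.022]), 'grasp_force': np.float64(0.0), 'grip_width': np.float64(0.999)} 0.011
top [0.473 0.027 0.883] [[-0.0, -0.99, 0.1], [-1.0, 0.0, -0.01], [0.01, -0.1, -0.99]] 391.6741765848536
side [ 0.321 -0.62   0.743] [[0.95, -0.22, 0.23], [-0.32, -0.66, 0.68], [0.01, -0.72, -0.7]] 491.25659277314514
```

View pics/top0.png

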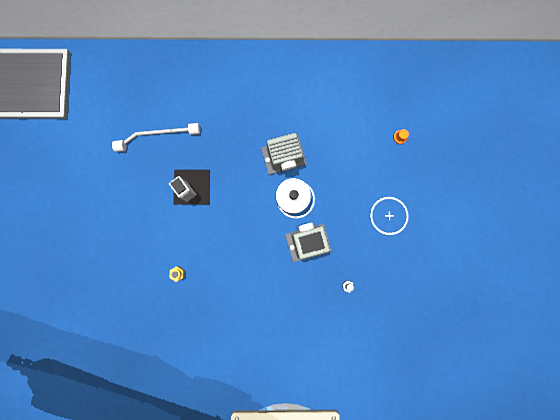

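View pics/side0.png

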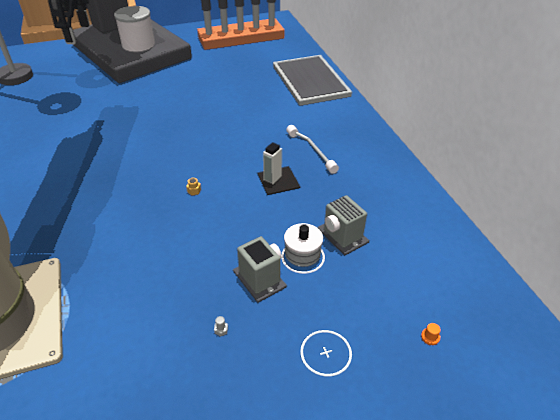

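Top view: tin knob is at about (293,195), parking ring (389,216), pad (192,187), stopper (181,187), and the heads (285,150) and (311,242). In the side view the ring is at (326,353), the knob at (304,232) and the cell at (272,165).

```bash
python3 - <<'E'
from h import *
import pickle
D=pickle.load(open("d.pkl","rb"))
def tri(p,q):
    a,b=D["top"],D["side"]; d1=ray(a,*p);d2=ray(b,*q)
    s=np.linalg.lstsq(np.c_[d1,-d2],b["C"]-a["C"],rcond=None)[0]
    x,y=a["C"]+s[0]*d1,b["C"]+s[1]*d2
    return np.round((x+y)/2,4),round(np.linalg.norm(x-y),4)
def comp(n,box,f):
    u0,u1,v0,v1=box; im=D[n]["color"][v0:v1,u0:u1].astype(int)
    m=f(im).astype(np.uint8); k,l,s,c=cv2.connectedComponentsWithStats(m)
    i=1+np.argmax(s[1:,4]); pts=np.argwhere(l==i)[:,::-1]+[u0,v0]; return pts
white=lambda im:im.min(2)>150
dark=lambda im:im.max(2)<60
res={}
for n,rb,kb,sb in(("top",(362,416,190,243),(283,305,185,205),(168,200,172,202)),("side",(290,362,322,385),(292,316,220,242),(258,288,138,156))):
    r=comp(n,rb,white); h=cv2.convexHull(r.astype(np.float32)); e=cv2.fitEllipse(h)
    c=D[n]; P=np.array([onz(c,*p[0],0) for p in h]); print(n,"ring",np.round(e[0],1),"z0:",np.round(onz(c,*e[0],0),4),"rad",np.round(np.linalg.norm(P-onz(c,*e[0],0),axis=1).mean(),4))
    k=comp(n,kb,dark); s=comp(n,sb,dark)
    print(" knob",k.mean(0),len(k),k.min(0),k.max(0)," stop",s.mean(0),len(s),s.min(0),s.max(0))
    res[n]=(e[0],k.mean(0),s.mean(0))
for i in range(3): print(tri(res["top"][i],res["side"][i]))
for n in D:
    W=cloud(D[n]); ok=D[n]["range_z"]>0
    def reg(x0,x1,y0,y1,z0,z1): 
        return W[ok&(W[...,0]>x0)&(W[...,0]<x1)&(W[...,1]>y0)&(W[...,1]<y1)&(W[...,2]>z0)&(W[...,2]<z1)]
    a=onz(D["top"],285,150,.078); b=onz(D["top"],311,242,.078); t=onz(D["top"],293,195,.07); ce=onz(D["top"],182,187,.09)
    print(n,"bench z",np.median(reg(.4,.7,-.3,.3,-.02,.02)[:,2]))
    for nm,p,z0,z1,w in(("far",a,.068,.09,.06),("near",b,.068,.09,.06),("lid",t,.042,.053,.045),("knob",t,.06,.08,.03),("stopper",ce,.085,.1,.04),("cellbody",ce,.02,.1,.05)):
        Q=reg(p[0]-w,p[0]+w,p[1]-w,p[1]+w,z0,z1)
        if len(Q)<5: print(nm,len(Q));continue
        R=cv2.minAreaRect((Q[:,:2]*1000).astype(np.float32)); print(nm,len(Q),"z",np.round(np.median(Q[:,2]),4),np.round(R[0],1),np.round(R[1],1),round(R[2],1))
    m=(D[n]["color"].max(2)<60)&ok&(abs(W[...,2]-.004)<.006)&(np.hypot(W[...,0]-ce[0],W[...,1]-ce[1])<.1)
    Q=W[m]; R=cv2.minAreaRect((Q[:,:2]*1000).astype(np.float32)); print("pad",len(Q),np.median(Q[:,2]),R)
E
```

```text
top ring [388.9 215.4] z0: [ 0.5359 -0.2392  0.    ] rad 0.0433
 knob [292.4 197.6] 10 [290 196] [296 199]  stop [194.70886076 195.60759494] 79 [188 183] [199 201]
side ring [325.7 352.7] z0: [ 0.5335 -0.2389  0.    ] rad 0.043
 knob [303.48214286 232.22321429] 112 [299 225] [308 239]  stop [272.03061224 148.19387755] 98 [266 143] [278 153]
(array([ 5.348e-01, -2.389e-01, -4.000e-04]), np.float64(0.0024))
(array([ 0.5718, -0.0179,  0.0605]), np.float64(0.0047))
(array([0.5699, 0.1755, 0.1236]), np.float64(0.0078))
top bench z -0.0013715957343316543
far 833 z 0.0767 [668.   -1.3] [67.3 66.1] 14.6
near 890 z 0.0765 [481.8 -52.6] [66.9 66. ] 15.2
lid 851 z 0.0466 [577.1 -19.5] [73.2 73.9] 45.3
knob 76 z 0.0722 [576.8 -18.9] [17.9 18.6] 44.5
stopper 148 z 0.0924 [591.3 218.2] [28.5 19.8] 36.9
cellbody 350 z 0.0826 [591.4 218.4] [42.1 26.4] 36.9
pad 163 0.0022129127888124156 ((601.8892822265625, 207.81802368164062), (78.57711791992188, 75.96546173095703), 89.94066619873047)
side bench z 0.00032174701962839336
far 791 z 0.078 [663.3  -0.8] [67.4 66.9] 16.1
near 986 z 0.0781 [478.1 -51.3] [68.3 69. ] 14.9
lid 776 z 0.048 [573.3 -17.2] [76.1 72.3] 70.9
knob 103 z 0.0726 [573.2 -17.9] [19.2 19.3] 64.2
stopper 118 z 0.0933 [586.6 216.8] [32.9 23.8] 39.3
cellbody 554 z 0.0645 [585.5 218.2] [42.6 28.6] 36.4
pad 549 0.003997743017728039 ((598.4724731445312, 208.55760192871094), (80.28653717041016, 79.04985046386719), 89.95317077636719)
```

```bash
cat >> h.py <<'E'
def to(p,yaw):
    """delta_pos and turn (tool axes) to reach world p with tool z down and tool y at world angle yaw (deg)"""
    o=get_obs(); R=Ro.from_quat(o["ee_rot"]); a=np.radians(yaw)
    y=np.array([np.cos(a),np.sin(a),0]); z=np.array([0,0,-1.]); T=Ro.from_matrix(np.c_[np.cross(y,z),y,z])
    print("t",round(float(o["clock"]),2),"at",np.round(o["position"],4),"d",np.round(R.inv().apply(np.array(p)-o["position"]),4).tolist(),"turn",np.round((R.inv()*T).as_rotvec(),3).tolist())
E
python3 -c "
from h import *
to([.574,-.018,.25],-74.7)"
```

```text
t 0.1 at [0.2345 0.579  0.2416] d [-0.5388, -0.4259, -0.0078] turn [-0.0, 0.002, 2.49]
```

The rows are not in the units I measure in: shifts go in shares of 0.6 m and turns go in shares of 360 degrees. I convert before sending: -0.539 m / 0.6 = -0.8983, -0.495 m / 0.6 = -0.825, 2.16 rad / 6.2832 = 0.3438.

{"name": "move_arm", "arguments": {"plan": [{"delta_pos": [-0.15,-0.1183,-0.0133],"turn": [0,0,0.0286],"fingers": 0.4},{"delta_pos": [-0.225,-0.1767,-0.0133],"turn": [0,0,0.0573],"fingers": 0.4},{"delta_pos": [-0.3,-0.2367,-0.0133],"turn": [0,0,0.0859],"fingers": 0.4},{"delta_pos": [-0.375,-0.295,-0.0133],"turn": [0,0,0.1146],"fingers": 0.4},{"delta_pos": [-0.45,-0.355,-0.0133],"turn": [0,0,0.1432],"fingers": 0.4},{"delta_pos": [-0.525,-0.4133,-0.0133],"turn": [0,0,0.1719],"fingers": 0.4},{"delta_pos": [-0.6,-0.4733,-0.0133],"turn": [0,0,0.2005],"fingers": 0.4},{"delta_pos": [-0.675,-0.5317,-0.0133],"turn": [0,0,0.2292],"fingers": 0.4},{"delta_pos": [-0.75,-0.5917,-0.0133],"turn": [0,0,0.2578],"fingers": 0.4},{"delta_pos": [-0.825,-0.65,-0.0133],"turn": [0,0,0.2865],"fingers": 0.4},{"delta_pos": [-0.8983,-0.71,-0.0133],"turn": [0,0,0.3151],"fingers": 0.4},{"delta_pos": [-0.8983,-0.71,-0.0133],"turn": [0,0,0.3438],"fingers": 0.4}]}}

```text
clock: 1.6
position: [0.575, -0.0237, 0.2499]
ee_rot: [0.958, 0.287, -0.001, 0.001]
ft_force: [0.5, 0.6, 0.3]
grip_width: 0.598
grasp_force: 0.0
```

```bash
python3 -c "
from h import *
to([.574,-.018,.25],-74.7)
print(np.round(get_obs()['joint_pos'],2))"
```

```text
t 1.6 at [ 0.575  -0.0237  0.2499] d [0.0023, -0.0053, -0.0001] turn [0.003, 0.001, 0.316]
[-0.55  0.24  0.61  1.61 -0.14  1.33 -0.91]
```

In the tool's units: 0.33 rad / 6.2832 = 0.0525.

{"name": "move_arm", "arguments": {"plan": [{"delta_pos": [0,0,0],"turn": [0,0,0.0263],"fingers": 0.4},{"delta_pos": [0,0,0],"turn": [0,0,0.0525],"fingers": 0.4},{"delta_pos": [0,0,0],"turn": [0,0,0.0525],"fingers": 0.4},{"delta_pos": [0,0,0],"turn": [0,0,0.0525],"fingers": 0.4}]}}

```text
clock: 2.1
position: [0.5742, -0.0177, 0.2502]
ee_rot: [0.991, 0.135, -0.0, -0.0]
ft_force: [1.2, 0.6, 0.4]
grip_width: 0.602
grasp_force: 0.0
```

```bash
python3 - <<'E'
from h import *
import pickle
to([.574,-.018,.25],-74.7)
c=cam("wrist"); save(c,"w1.png"); pickle.dump(c,open("w1.pkl","wb"))
print(c["C"],c["Rw"].round(2).tolist(),c["fx"])
W=cloud(c); ok=c["range_z"]>0
for nm,p,z0,z1,w in(("far",(.666,-.001),.068,.09,.06),("near",(.48,-.052),.068,.09,.06),("lid",(.574,-.018),.042,.053,.045),("knob",(.574,-.018),.06,.08,.025)):
    Q=W[ok&(abs(W[...,0]-p[0])<w)&(abs(W[...,1]-p[1])<w)&(W[...,2]>z0)&(W[...,2]<z1)]
    if len(Q)<5: print(nm,len(Q));continue
    R=cv2.minAreaRect((Q[:,:2]*1000).astype(np.float32)); print(nm,len(Q),"z",np.round(np.median(Q[:,2]),4),np.round(R[0],1),np.round(R[1],1),round(R[2],1))
E
```

```text
t 2.1 at [ 0.5742 -0.0177  0.2502] d [-0.0002, 0.0002, 0.0002] turn [-0.0, 0.0, 0.004]
[6.40766339e-01 5.99105100e-04 3.82277518e-01] [[0.27, -0.93, -0.26], [-0.96, -0.26, -0.07], [0.0, 0.27, -0.96]] 351.81169077188963
far 6085 z 0.0787 [667.4  -1. ] [65.9 66. ] 15.5
near 3869 z 0.0787 [481.8 -52.3] [67.2 65.9] 14.7
lid 4144 z 0.0485 [576.9 -18.1] [74.3 73.6] 16.9
knob 414 z 0.0743 [577.  -18.3] [19.2 19.2] 68.3
```

View pics/w1.png

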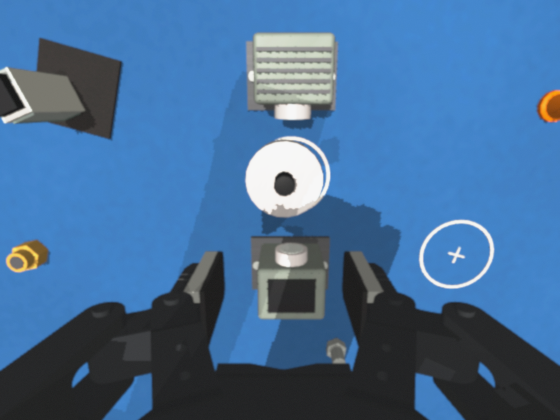

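Wrist view: the knob is at (285,184) between the heads and the parking ring is at (457,255). Both agree with the top camera, so I'm descending on the knob.

In the tool's units: 0.185 m / 0.6 = 0.3083, 0.178 m / 0.6 = 0.2967, 0.004 rad / 6.2832 = 0.0006.

{"name": "move_arm", "arguments": {"plan": [{"delta_pos": [0.0033,0.0017,0.0833],"turn": [0,0,0.0006],"fingers": 0.4},{"delta_pos": [0.0033,0.0017,0.1667],"turn": [0,0,0.0006],"fingers": 0.4},{"delta_pos": [0.0033,0.0017,0.2333],"turn": [0,0,0.0006],"fingers": 0.4},{"delta_pos": [0.0033,0.0017,0.275],"turn": [0,0,0.0006],"fingers": 0.4},{"delta_pos": [0.0033,0.0017,0.2967],"turn": [0,0,0.0006],"fingers": 0.4},{"delta_pos": [0.0033,0.0017,0.3083],"turn": [0,0,0.0006],"fingers": 0.4},{"delta_pos": [0.0033,0.0017,0.3083],"turn": [0,0,0.0006],"fingers": 0.4}], "force": 20}}

```text
clock: 3.02
position: [0.5768, -0.0183, 0.0657]
ee_rot: [0.991, 0.131, 0.0, -0.0]
ft_force: [0.2, -0.0, 0.3]
grip_width: 0.599
grasp_force: 0.0
```

```bash
python3 - <<'E'
from h import *
to([.577,-.0182,.065],-74.7)
c=cam("wrist"); save(c,"w2.png")
W=cloud(c); ok=c["range_z"]>0
for z0,z1,w in((.042,.053,.045),(.06,.08,.016)):
    Q=W[ok&(abs(W[...,0]-.577)<w)&(abs(W[...,1]+.018)<w)&(W[...,2]>z0)&(W[...,2]<z1)]
    if len(Q)>5: print(len(Q),np.median(Q[:,2]),cv2.minAreaRect((Q[:,:2]*1000).astype(np.float32)))
E
```

```text
t 3.02 at [ 0.5768 -0.0183  0.0657] d [0.0003, -0.0, 0.0007] turn [-0.0, -0.001, -0.004]
14611 0.04851521699078476 ((577.6834106445312, -19.519866943359375), (74.72343444824219, 71.06878662109375), 31.04095458984375)
2332 0.07413001671995663 ((577.257568359375, -17.93500328063965), (19.267057418823242, 19.572294235229492), 66.77251434326172)
```

View pics/w2.png

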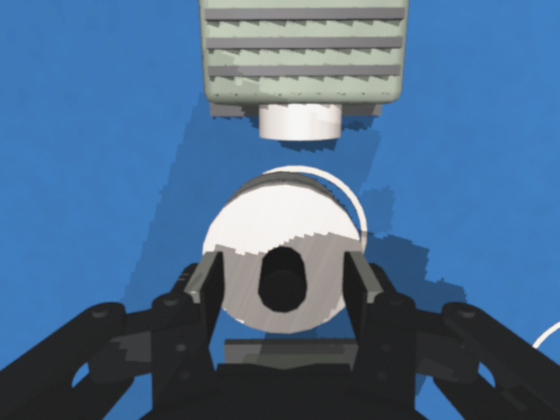

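The knob, at (282,275), is centred between the fingers. Closing.

{"name": "move_arm", "arguments": {"plan": [{"delta_pos": [0,0,0],"turn": [0,0,0],"fingers": 0.6},{"delta_pos": [0,0,0],"turn": [0,0,0],"fingers": 0.7},{"delta_pos": [0,0,0],"turn": [0,0,0],"fingers": 0.9},{"delta_pos": [0,0,0],"turn": [0,0,0],"fingers": 0.9},{"delta_pos": [0,0,0],"turn": [0,0,0],"fingers": 0.9}], "force": 20}}

```text
clock: 3.7
position: [0.5767, -0.018, 0.0657]
ee_rot: [0.991, 0.131, 0.0, -0.0]
ft_force: [-1.8, 0.9, 5.1]
grip_width: 0.224
grasp_force: 21.4
```

```bash
python3 - <<'E'
from h import *
to([.535,-.239,.0657],-74.7)
print(np.round(get_obs()["ft_force"],2))
E
```

```text
t 3.7 at [ 0.5767 -0.018   0.0657] d [-0.0977, 0.2026, -0.0001] turn [-0.0, -0.001, -0.004]
[-1.76  0.94  5.14]
```

In the tool's units: 0.11 m / 0.6 = 0.1833, 0.04 m / 0.6 = 0.0667.

{"name": "move_arm", "arguments": {"plan": [{"delta_pos": [0,0.01,0],"turn": [0,0,0],"fingers": 0.9},{"delta_pos": [0,0.0267,0],"turn": [0,0,0],"fingers": 0.9},{"delta_pos": [0,0.0467,0],"turn": [0,0,0],"fingers": 0.9},{"delta_pos": [0,0.0667,0],"turn": [0,0,0],"fingers": 0.9},{"delta_pos": [0,0.0867,0],"turn": [0,0,0],"fingers": 0.9},{"delta_pos": [0,0.1067,0],"turn": [0,0,0],"fingers": 0.9},{"delta_pos": [0,0.1267,0],"turn": [0,0,0],"fingers": 0.9},{"delta_pos": [0,0.1467,0],"turn": [0,0,0],"fingers": 0.9},{"delta_pos": [0,0.1667,0],"turn": [0,0,0],"fingers": 0.9},{"delta_pos": [0,0.18,0],"turn": [0,0,0],"fingers": 0.9},{"delta_pos": [0,0.1833,0],"turn": [0,0,0],"fingers": 0.9},{"delta_pos": [0,0.1833,0],"turn": [0,0,0],"fingers": 0.9}]}}

```text
clock: 5.2
position: [0.6056, -0.1234, 0.0658]
ee_rot: [0.991, 0.131, 0.0, -0.001]
ft_force: [-2.0, 3.7, 7.4]
grip_width: 0.221
grasp_force: 21.5
```

```bash
python3 - <<'E'
from h import *
to([.535,-.239,.0657],-74.7)
c=cam("wrist"); save(c,"w3.png")
im=c["color"].astype(int); m=(im.min(2)>150).astype(np.uint8)
k,l,s,ce=cv2.connectedComponentsWithStats(m)
for i in range(1,k):
    if s[i,4]>60:
        p=np.argwhere(l==i)[:,::-1]; P=np.array([onz(c,*q,0) for q in p[::3]]); print(s[i],P.mean(0).round(4),P.min(0).round(3),P.max(0).round(3))
W=cloud(c);ok=c["range_z"]>0
p=get_obs()["position"]; Q=W[ok&(np.hypot(W[...,0]-p[0],W[...,1]-p[1])<.045)&(abs(W[...,2]-.0475)<.006)]
print(p,len(Q),np.percentile(Q[:,2],[5,50,95]),cv2.minEnclosingCircle((Q[:,:2]*1000).astype(np.float32)))
E
```

```text
t 5.2 at [ 0.6056 -0.1234  0.0658] d [-0.0982, 0.0932, -0.0002] turn [-0.001, -0.001, -0.003]
[   0    0   54   38 1183] [0.6802 0.0325 0.    ] [0.669 0.019 0.   ] [0.692 0.046 0.   ]
[   0   40   63   59 1965] [0.6534 0.0278 0.    ] [0.638 0.011 0.   ] [0.674 0.044 0.   ]
[155  40   8  17 103] [ 0.685  -0.0349  0.    ] [ 0.681 -0.037  0.   ] [ 0.688 -0.033  0.   ]
[   0  105   58   37 1878] [0.6282 0.0286 0.    ] [0.615 0.012 0.   ] [0.639 0.043 0.   ]
[  39  166  145  136 2659] [ 0.5769 -0.0242 -0.    ] [ 0.531 -0.069 -0.   ] [0.617 0.017 0.   ]
[ 203  183  159  107 9352] [ 0.606  -0.1224 -0.    ] [ 0.557 -0.178 -0.   ] [ 0.634 -0.08   0.   ]
[290 304  19  28 192] [ 0.5486 -0.1495  0.    ] [ 0.54  -0.156 -0.   ] [ 0.561 -0.146  0.   ]
[263 311  12  19 110] [ 0.5436 -0.1305 -0.    ] [ 0.537 -0.133 -0.   ] [ 0.55  -0.128  0.   ]
[443 313  37  22 167] [ 0.5745 -0.2515 -0.    ] [ 0.569 -0.264 -0.   ] [ 0.578 -0.236  0.   ]
[ 0.60552523 -0.12337621  0.06574541] 11169 [0.04739021 0.0485672  0.04961383] ((605.8743896484375, -123.43890380859375), 37.48363494873047)
```

View pics/w3.png

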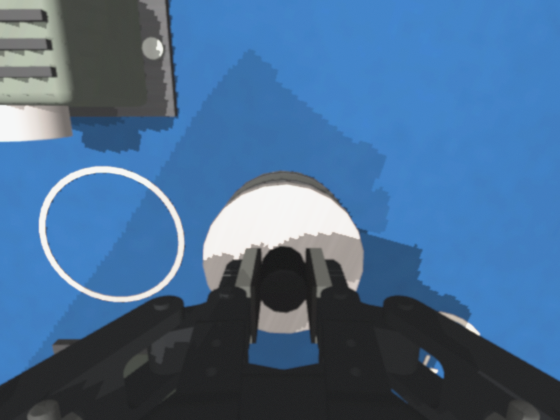

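The tin is level and gripped. The checker ring spans (39..184, 166..302), centred near (0.574,-0.026). Next: refining the mark from the first wrist picture.

```bash
python3 - <<'E'
from h import *
import pickle
c=pickle.load(open("w1.pkl","rb"))
im=c["color"].astype(int); m=(im.min(2)>150).astype(np.uint8); m[:,:410]=0; m[:200]=0;m[300:]=0
p=np.argwhere(m)[:,::-1]; P=np.array([onz(c,*q,0)[:2] for q in p])*1000
print(cv2.minEnclosingCircle(P.astype(np.float32)))
h=cv2.convexHull(P.astype(np.float32)); print(cv2.fitEllipse(h))
E
```

```text
((535.9999389648438, -238.94937133789062), 43.6693115234375)
((535.939697265625, -238.88560485839844), (86.70254516601562, 86.90159606933594), 161.98948669433594)
```

{"name": "move_arm", "arguments": {"plan": [{"delta_pos": [-0.0067,0.0067,0],"turn": [0,0,0],"fingers": 0.9},{"delta_pos": [-0.02,0.0183,0],"turn": [0,0,0],"fingers": 0.9},{"delta_pos": [-0.0367,0.035,0],"turn": [0,0,0],"fingers": 0.9},{"delta_pos": [-0.0567,0.0533,0],"turn": [0,0,0],"fingers": 0.9},{"delta_pos": [-0.0767,0.0733,0],"turn": [0,0,0],"fingers": 0.9},{"delta_pos": [-0.0967,0.0917,0],"turn": [0,0,0],"fingers": 0.9},{"delta_pos": [-0.1167,0.1117,0],"turn": [0,0,0],"fingers": 0.9},{"delta_pos": [-0.1367,0.13,0],"turn": [0,0,0],"fingers": 0.9},{"delta_pos": [-0.1517,0.145,0],"turn": [0,0,0],"fingers": 0.9},{"delta_pos": [-0.1617,0.155,0],"turn": [0,0,0],"fingers": 0.9},{"delta_pos": [-0.1617,0.155,0],"turn": [0,0,0],"fingers": 0.9},{"delta_pos": [-0.1617,0.155,0],"turn": [0,0,0],"fingers": 0.9}]}}

```text
clock: 6.75
position: [0.5353, -0.2406, 0.0657]
ee_rot: [0.991, 0.131, -0.0, 0.001]
ft_force: [0.2, -0.5, 6.7]
grip_width: 0.223
grasp_force: 21.5
```

```bash
cat > tin.py <<'E'
from h import *
import sys
to([.536,-.239,.0657],-74.7)
c=cam("wrist"); save(c,sys.argv[1])
W=cloud(c);ok=c["range_z"]>0
Q=W[ok&(np.hypot(W[...,0]-.536,W[...,1]+.239)<.05)&(abs(W[...,2]-.0475)<.006)&(c["color"].min(2)>70)]
print("tin",len(Q),np.percentile(Q[:,2],[5,50,95]).round(4),cv2.minEnclosingCircle((Q[:,:2]*1000).astype(np.float32)))
# white ring pixels on bench outside the tin
im=c["color"]; m=(im.min(2)>130)&ok&(abs(W[...,2])<.008)&(abs(np.hypot(W[...,0]-.536,W[...,1]+.239)-.041)<.008)
v,u=np.nonzero(m); P=np.array([onz(c,a,b,0)[:2] for a,b in zip(u,v)])*1000
if len(P)>20:
    A=np.c_[2*P,np.ones(len(P))]; s=np.linalg.lstsq(A,(P**2).sum(1),rcond=None)[0]; print("ring",len(P),s[:2],np.sqrt(s[2]+s[0]**2+s[1]**2),P.min(0),P.max(0))
E
python3 tin.py w4.png
```

```text
t 6.75 at [ 0.5353 -0.2406  0.0657] d [0.0011, -0.0014, -0.0] turn [0.001, 0.0, -0.005]
tin 11122 [0.0473 0.0485 0.0495] ((535.6153564453125, -240.81773376464844), 37.50526809692383)
ring 1517 [ 535.58620971 -238.35706686] 41.686410398136815 [ 510.15668716 -286.55257218] [ 579.17022139 -195.00789679]
```

View pics/w4.png

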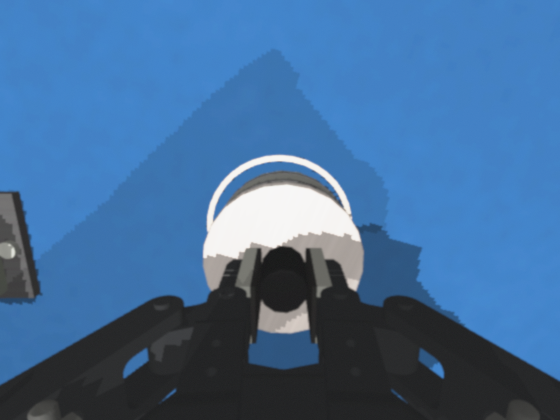

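The ring arc, centred at column 278, sits about 2 mm left of the tin at column 284. I'll nudge the tin and release.

In the tool's units: -0.002 m / 0.6 = -0.0033, 0.001 m / 0.6 = 0.0017.

{"name": "move_arm", "arguments": {"plan": [{"delta_pos": [0.0017,-0.0033,0],"turn": [0,0,0],"fingers": 0.9},{"delta_pos": [0.0017,-0.0033,0],"turn": [0,0,0],"fingers": 0.9},{"delta_pos": [0.0017,-0.0033,0],"turn": [0,0,0],"fingers": 0.9}]}}

```text
clock: 7.18
position: [0.5355, -0.2396, 0.0657]
ee_rot: [0.991, 0.13, -0.0, 0.001]
ft_force: [0.2, -4.4, 5.5]
grip_width: 0.218
grasp_force: 21.5
```

```bash
python3 tin.py w5.png
```

```text
t 7.17 at [ 0.5355 -0.2396  0.0657] d [0.0007, -0.0005, 0.0] turn [0.003, 0.001, -0.006]
tin 11111 [0.0473 0.0485 0.0495] ((535.5512084960938, -239.89324951171875), 37.5939826965332)
ring 1505 [ 535.65571972 -238.30298279] 41.643053374502564 [ 512.26499535 -280.45118392] [ 579.21426411 -194.99132738]
```

{"name": "move_arm", "arguments": {"plan": [{"delta_pos": [0,-0.0025,0],"turn": [0,0,0],"fingers": 0.9},{"delta_pos": [0,-0.0025,0],"turn": [0,0,0],"fingers": 0.9},{"delta_pos": [0,-0.0025,0],"turn": [0,0,0],"fingers": 0.9},{"delta_pos": [0,-0.0008,0],"turn": [0,0,0],"fingers": 0.9},{"delta_pos": [0,-0.0008,0],"turn": [0,0,0],"fingers": 0.75},{"delta_pos": [0,-0.0008,0],"turn": [0,0,0],"fingers": 0.6},{"delta_pos": [0,-0.0008,0],"turn": [0,0,0],"fingers": 0.5},{"delta_pos": [0,-0.0008,0],"turn": [0,0,0],"fingers": 0.45}]}}

```text
clock: 8.22
position: [0.5358, -0.2367, 0.0651]
ee_rot: [0.991, 0.131, -0.0, -0.0]
ft_force: [-0.1, -0.2, -0.3]
grip_width: 0.549
grasp_force: 0.0
```

```bash
python3 tin.py w6.png
```

```text
t 8.22 at [ 0.5358 -0.2367  0.0651] d [-0.0004, 0.0023, -0.0006] turn [-0.0, 0.0, -0.004]
tin 13956 [0.0474 0.0485 0.0495] ((535.5654907226562, -238.7909393310547), 37.660400390625)
ring 1481 [ 535.57172435 -238.31893156] 41.687074177658296 [ 512.66749785 -278.95423773] [ 579.20956334 -195.02892565]
```

The tin is parked with about 0.5 mm error. Retreating up, then over to the cell.

In the tool's units: -0.425 m / 0.6 = -0.7083, -0.19 m / 0.6 = -0.3167, -0.377 rad / 6.2832 = -0.06.

{"name": "move_arm", "arguments": {"plan": [{"delta_pos": [0,0,-0.05],"turn": [0,0,0],"fingers": 0.4},{"delta_pos": [0,0,-0.1333],"turn": [0,0,0],"fingers": 0.2},{"delta_pos": [0,0,-0.225],"turn": [0,0,0],"fingers": 0.1},{"delta_pos": [0.0167,-0.0417,-0.3083],"turn": [0,0,0],"fingers": 0.1},{"delta_pos": [0.05,-0.125,-0.3167],"turn": [0,0,-0.008],"fingers": 0.1},{"delta_pos": [0.0867,-0.2167,-0.3167],"turn": [0,0,-0.0159],"fingers": 0.1},{"delta_pos": [0.125,-0.3083,-0.3167],"turn": [0,0,-0.0239],"fingers": 0.1},{"delta_pos": [0.1617,-0.4,-0.3167],"turn": [0,0,-0.0318],"fingers": 0.1},{"delta_pos": [0.1983,-0.4917,-0.3167],"turn": [0,0,-0.0398],"fingers": 0.1},{"delta_pos": [0.235,-0.5833,-0.3167],"turn": [0,0,-0.0477],"fingers": 0.1},{"delta_pos": [0.2667,-0.6583,-0.3167],"turn": [0,0,-0.06],"fingers": 0.1},{"delta_pos": [0.2867,-0.7083,-0.3167],"turn": [0,0,-0.06],"fingers": 0.1}]}}

```text
clock: 9.78
position: [0.5911, 0.2212, 0.2549]
ee_rot: [0.949, 0.316, -0.0, -0.0]
ft_force: [-0.5, -0.4, 0.2]
grip_width: 0.905
grasp_force: 0.0
```

{"name": "move_arm", "arguments": {"plan": [{"delta_pos": [0,0,0],"turn": [0,0,0],"fingers": 0.1},{"delta_pos": [0,0,0],"turn": [0,0,0],"fingers": 0.1},{"delta_pos": [0,0,0],"turn": [0,0,0],"fingers": 0.1}]}}

```text
clock: 10.15
position: [0.5918, 0.2168, 0.2555]
ee_rot: [0.95, 0.314, 0.0, 0.0]
ft_force: [1.1, 0.0, -0.4]
grip_width: 0.903
grasp_force: 0.0
```

```bash
cat > cell.py <<'E'
from h import *
import sys
o=get_obs(); print(o["position"].round(4),np.round(o["joint_pos"],2))
c=cam("wrist"); save(c,sys.argv[1]); W=cloud(c); ok=c["range_z"]>0
for nm,z0,z1 in(("stopper",.086,.1),("shoulder",.077,.0858),("body",.02,.1)):
    Q=W[ok&(np.hypot(W[...,0]-.591,W[...,1]-.218)<.045)&(W[...,2]>z0)&(W[...,2]<z1)]
    if len(Q)<5: print(nm,len(Q));continue
    R=cv2.minAreaRect((Q[:,:2]*1000).astype(np.float32)); print(nm,len(Q),"z",np.round(np.median(Q[:,2]),4),np.round(R[0],1),np.round(R[1],1),round(R[2],1))
for n in ("top",):
    c=cam(n);W=cloud(c);ok=c["range_z"]>0
    Q=W[ok&(np.hypot(W[...,0]-.536,W[...,1]+.239)<.05)&(abs(W[...,2]-.047)<.006)]
    print("tin",cv2.minEnclosingCircle((Q[:,:2]*1000).astype(np.float32)))
E
python3 cell.py w7.png
```

```text
[0.5918 0.2168 0.2555] [-0.75  0.35  0.42  1.45 -0.14  1.37 -1.25]
stopper 810 z 0.0945 [591.7 219.7] [34.1 25.5] 37.0
shoulder 457 z 0.0841 [591.  219.1] [40.4 25.7] 36.8
body 1508 z 0.0931 [591.  219.2] [40.3 26. ] 36.5
tin ((535.8653564453125, -239.34268188476562), 37.87608337402344)
```

View pics/w7.png

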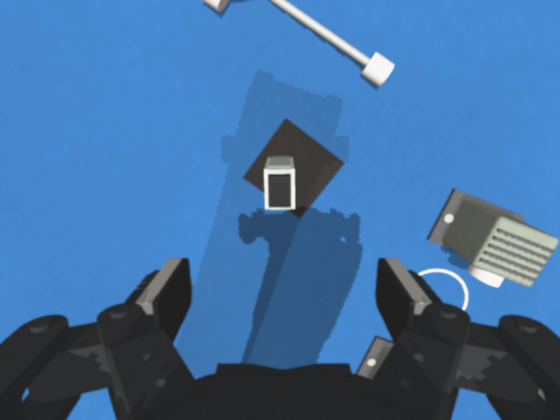

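The wrist view shows the stopper at (280,190), with the cell axis-aligned to the tool and its broad faces toward the fingers. The cell is at (0.591,0.219), top at 94 mm.

In the tool's units: 0.2015 m / 0.6 = 0.3358, 0.195 m / 0.6 = 0.325, -0.003 rad / 6.2832 = -0.0005.

{"name": "move_arm", "arguments": {"plan": [{"delta_pos": [0.0017,-0.0033,0.0833],"turn": [0,0,-0.0005],"fingers": 0.3},{"delta_pos": [0.0017,-0.0033,0.15],"turn": [0,0,-0.0005],"fingers": 0.3},{"delta_pos": [0.0017,-0.0033,0.2083],"turn": [0,0,-0.0005],"fingers": 0.3},{"delta_pos": [0.0017,-0.0033,0.2583],"turn": [0,0,-0.0005],"fingers": 0.3},{"delta_pos": [0.0017,-0.0033,0.3],"turn": [0,0,-0.0005],"fingers": 0.3},{"delta_pos": [0.0017,-0.0033,0.325],"turn": [0,0,-0.0005],"fingers": 0.3},{"delta_pos": [0.0017,-0.0033,0.3358],"turn": [0,0,-0.0005],"fingers": 0.3},{"delta_pos": [0.0017,-0.0033,0.3358],"turn": [0,0,-0.0005],"fingers": 0.3}]}}

```text
clock: 11.25
position: [0.5914, 0.2204, 0.0541]
ee_rot: [0.949, 0.316, 0.0, -0.0]
ft_force: [0.5, 0.1, 0.9]
grip_width: 0.701
grasp_force: 0.0
```

```bash
python3 cell.py w8.png; python3 -c "
from h import *
to([.591,.2192,.054],-53.3)"
```

```text
[0.5914 0.2204 0.0541] [-0.72  0.53  0.37  1.65 -0.22  1.   -1.2 ]
stopper 7154 z 0.0944 [594.1 220.3] [27.4 87.8] 36.7
shoulder 4518 z 0.0836 [593.7 220.8] [35.1 86.4] 36.1
body 18183 z 0.084 [594.1 220.4] [35.2 87.8] 36.1
tin ((535.9423217773438, -238.9325408935547), 37.46958541870117)
t 11.35 at [0.5917 0.2206 0.0548] d [-0.0014, 0.0007, 0.0008] turn [0.0, -0.001, 0.002]
```

View pics/w8.png

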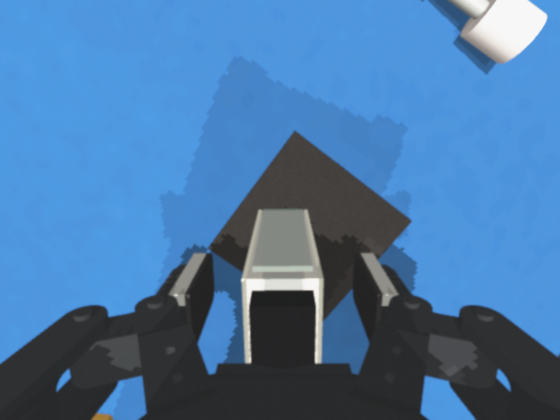

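The cell, columns 243–322, is centred between the fingers at 208 and 355. Closing gently.

In the tool's units: -0.001 m / 0.6 = -0.0017, 0.0005 m / 0.6 = 0.0008.

{"name": "move_arm", "arguments": {"plan": [{"delta_pos": [-0.0017,0.0008,0],"turn": [0,0,0],"fingers": 0.3},{"delta_pos": [-0.0017,0.0008,0],"turn": [0,0,0],"fingers": 0.5},{"delta_pos": [-0.0017,0.0008,0],"turn": [0,0,0],"fingers": 0.6},{"delta_pos": [-0.0017,0.0008,0],"turn": [0,0,0],"fingers": 0.7},{"delta_pos": [-0.0017,0.0008,0],"turn": [0,0,0],"fingers": 0.9},{"delta_pos": [-0.0017,0.0008,0],"turn": [0,0,0],"fingers": 0.9},{"delta_pos": [-0.0017,0.0008,0],"turn": [0,0,0],"fingers": 0.9}], "force": 30}}

```text
clock: 12.22
position: [0.5907, 0.2195, 0.0539]
ee_rot: [0.949, 0.316, 0.0, -0.0]
ft_force: [-1.2, 0.5, 2.6]
grip_width: 0.304
grasp_force: 29.7
```

{"name": "move_arm", "arguments": {"plan": [{"delta_pos": [0,0,-0.0167],"turn": [0,0,0],"fingers": 0.9},{"delta_pos": [0,0,-0.05],"turn": [0,0,0],"fingers": 0.9},{"delta_pos": [0,0,-0.1],"turn": [0,0,0],"fingers": 0.9},{"delta_pos": [0,0,-0.15],"turn": [0,0,0],"fingers": 0.9},{"delta_pos": [0,0,-0.2],"turn": [0,0,0],"fingers": 0.9},{"delta_pos": [0,0,-0.2167],"turn": [0,0,0],"fingers": 0.9},{"delta_pos": [0,0,-0.2167],"turn": [0,0,0],"fingers": 0.9}]}}

```text
clock: 13.1
position: [0.5908, 0.2195, 0.1844]
ee_rot: [0.949, 0.316, 0.001, -0.0]
ft_force: [0.5, 0.1, -1.9]
grip_width: 0.302
grasp_force: 29.6
```

```bash
cat > held.py <<'E'
from h import *
import sys
o=get_obs(); p=o["position"]; print(p.round(4),o["ft_force"].round(2))
for n in("top","side"):
    c=cam(n); W=cloud(c); ok=c["range_z"]>0
    # body pixels: below fingertips, above bench
    Q=W[ok&(np.hypot(W[...,0]-p[0],W[...,1]-p[1])<.05)&(W[...,2]<p[2]+.03)&(W[...,2]>max(p[2]-.055,.012))]
    if n=="side": save(c,sys.argv[1])
    if len(Q)>5: print(n,len(Q),np.percentile(Q[:,2],[1,50,99]).round(4),Q.mean(0).round(4))
E
python3 held.py s2.png
python3 -c "
from h import *
to([.591,.2192,.185],-53.2)
to([.5742,-.0263,.185],-74.7)"
```

```text
[0.5908 0.2195 0.1844] [ 0.47  0.06 -1.87]
top 305 [0.1371 0.1902 0.2143] [0.5807 0.2063 0.1863]
side 704 [0.1342 0.1818 0.2137] [0.5828 0.207  0.1781]
t 13.2 at [0.5901 0.2193 0.1827] d [0.0006, 0.0006, -0.0023] turn [-0.0, 0.001, 0.001]
t 13.2 at [0.5901 0.2193 0.1827] d [-0.16, 0.1871, -0.0021] turn [-0.0, 0.002, 0.376]
```

View pics/s2.png

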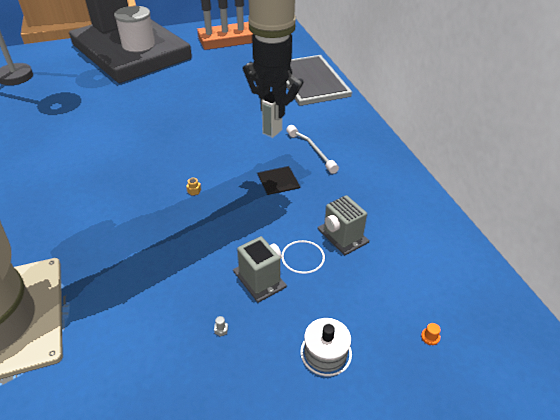

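The cell is held upright with its underside 50 mm below the TCP, the pad is empty, and the tin is concentric on its ring at (328,350). Carrying over, then lowering.

In the tool's units: 0.187 m / 0.6 = 0.3117, -0.16 m / 0.6 = -0.2667, 0.376 rad / 6.2832 = 0.0598.

{"name": "move_arm", "arguments": {"plan": [{"delta_pos": [-0.0133,0.015,0],"turn": [0,0,0.0032],"fingers": 0.9},{"delta_pos": [-0.04,0.0467,0],"turn": [0,0,0.0095],"fingers": 0.9},{"delta_pos": [-0.0717,0.0833,0],"turn": [0,0,0.0175],"fingers": 0.9},{"delta_pos": [-0.105,0.1233,0],"turn": [0,0,0.0255],"fingers": 0.9},{"delta_pos": [-0.1383,0.1617,0],"turn": [0,0,0.0334],"fingers": 0.9},{"delta_pos": [-0.1717,0.2,0],"turn": [0,0,0.0414],"fingers": 0.9},{"delta_pos": [-0.205,0.24,0],"turn": [0,0,0.0493],"fingers": 0.9},{"delta_pos": [-0.235,0.275,0],"turn": [0,0,0.0557],"fingers": 0.9},{"delta_pos": [-0.2567,0.3,0],"turn": [0,0,0.0598],"fingers": 0.9},{"delta_pos": [-0.2667,0.3117,0],"turn": [0,0,0.0598],"fingers": 0.9},{"delta_pos": [-0.2667,0.3117,0],"turn": [0,0,0.0598],"fingers": 0.9},{"delta_pos": [-0.2667,0.3117,0],"turn": [0,0,0.0598],"fingers": 0.9}]}}

```text
clock: 14.7
position: [0.5749, -0.0248, 0.1837]
ee_rot: [0.991, 0.134, -0.0, -0.0]
ft_force: [-0.3, -0.9, -2.3]
grip_width: 0.302
grasp_force: 29.6
```

```bash
python3 -c "
from h import *
to([.5742,-.0263,.075],-74.7)"
```

```text
t 14.7 at [ 0.5749 -0.0248  0.1837] d [-0.001, 0.0013, 0.1087] turn [-0.001, -0.0, 0.002]
```

In the tool's units: 0.109 m / 0.6 = 0.1817, -0.001 m / 0.6 = -0.0017, 0.002 rad / 6.2832 = 0.0003.

{"name": "move_arm", "arguments": {"plan": [{"delta_pos": [-0.0017,0.0017,0.0167],"turn": [0,0,0.0003],"fingers": 0.9},{"delta_pos": [-0.0017,0.0017,0.0417],"turn": [0,0,0.0003],"fingers": 0.9},{"delta_pos": [-0.0017,0.0017,0.0717],"turn": [0,0,0.0003],"fingers": 0.9},{"delta_pos": [-0.0017,0.0017,0.1017],"turn": [0,0,0.0003],"fingers": 0.9},{"delta_pos": [-0.0017,0.0017,0.1317],"turn": [0,0,0.0003],"fingers": 0.9},{"delta_pos": [-0.0017,0.0017,0.1567],"turn": [0,0,0.0003],"fingers": 0.9},{"delta_pos": [-0.0017,0.0017,0.1733],"turn": [0,0,0.0003],"fingers": 0.9},{"delta_pos": [-0.0017,0.0017,0.1817],"turn": [0,0,0.0003],"fingers": 0.9},{"delta_pos": [-0.0017,0.0017,0.1817],"turn": [0,0,0.0003],"fingers": 0.9},{"delta_pos": [-0.0017,0.0017,0.1817],"turn": [0,0,0.0003],"fingers": 0.9},{"delta_pos": [-0.0017,0.0017,0.1817],"turn": [0,0,0.0003],"fingers": 0.9}]}}

```text
clock: 16.08
position: [0.5743, -0.0273, 0.0753]
ee_rot: [0.991, 0.132, 0.0, -0.0]
ft_force: [0.2, -0.1, -2.2]
grip_width: 0.302
grasp_force: 29.6
```

```bash
python3 held.py s3.png; python3 - <<'E'
from h import *
to([.5742,-.0263,.075],-74.7)
c=cam("wrist"); W=cloud(c);ok=c["range_z"]>0; p=get_obs()["position"]
e=np.array([.9646,.2639]); f=np.array([-.2639,.9646])
ctr=np.array([.5742,-.0263]); X=(W[...,:2]-ctr)@e; Y=(W[...,:2]-ctr)@f
m=ok&(X>.005)&(X<.035)&(abs(Y)<.012)&(W[...,2]>.03)&(W[...,2]<.12)
print("cell front x",np.percentile(X[m],[50,90,98]),"z",np.percentile(W[m][:,2],[1,99]),m.sum())
s=cv2.imread("pics/s3.png"); w=c["color"][:,:,::-1]
cv2.imwrite("pics/f.png",np.hstack([cv2.resize(s[150:390,220:440],(440,480)),cv2.resize(w[:,100:460],(360,420),).copy() if 0 else np.vstack([w[:,100:460],np.zeros((60,360,3),np.uint8)])]))
E
```

```text
[ 0.5743 -0.0273  0.0753] [ 0.23 -0.14 -2.16]
side 600 [0.0261 0.0688 0.1049] [ 0.5637 -0.0386  0.0671]
t 16.18 at [ 0.5741 -0.0273  0.0751] d [0.0003, -0.001, 0.0001] turn [-0.0, -0.001, -0.002]
cell front x [0.01741718 0.01994995 0.02016842] z [0.03411985 0.11660815] 7918
```

View pics/f.png

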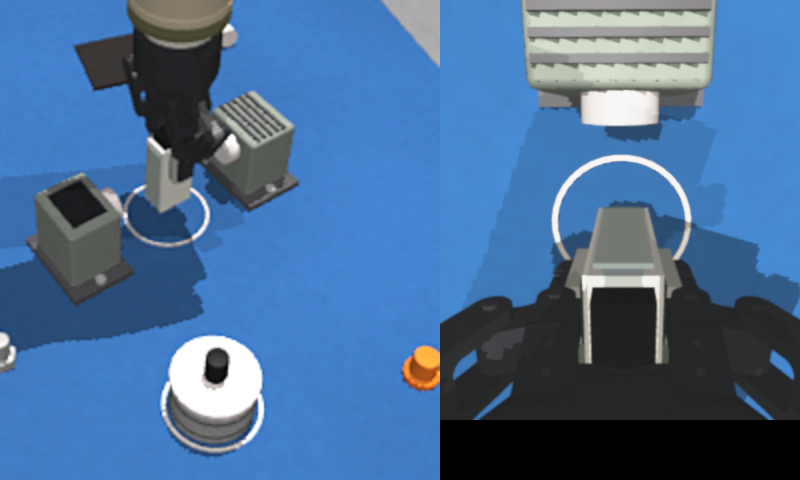

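The cell is upright and centred on the light axis. Its front window is 20.0 mm from the centre and its underside is about 25 mm above the bench. The tin stands on its ring at (214,400) in the crop.

```bash
python3 -c "
from workcell import hand_in
print(hand_in())"
```

```text
the job is handed in; nothing more can be done
None
```

I handed the job in at about 16 s. The tin was slid onto the outline and released, about 0.5 mm off centre. The cell is held upright by its frosted faces in the light path, about 1 mm from the middle and 25 mm off the bench, and the loose fittings were not touched.

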